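Shut the marked valve in the irrigation node's box

ROBOT

A 6-joint arm with a two-finger parallel gripper is mounted at the origin on the work surface. World frame = base frame: x ahead of the robot, y to its left, z up, the work surface at z = 0. Lengths are in m, angles in rad, forces in N, time in s.
With the tool pointing down it reaches from about 0.25 to 0.725 m from the base axis. Payload 4 kg.
Tool frame: the origin (TCP) lies on the centre line of the jaws, within the pads' length; the fingertips stand 17 mm ahead of it and the grasp point (between the pads) lies 2 mm behind it; z points along the fingers, y is the line along which they close (so a half turn about z gives the same grasp; the last joint's range is limited). The gripper opens to 85 mm and grips with 20 to 120 N. Pads are 22 mm wide; open, the fingers measure 114 mm over their backs; the gripper's body (76 mm by 85 mm) begins 54 mm behind the grasp point. The pads swing forward as they close: fully open they stand 13 mm farther back than shut.
Start: joints at [-1.109, 0.241, 0.005, 1.335, 0, 1.571], TCP at [0.223, -0.448, 0.248] pointing down, gripper open.
Joint ranges: [-2.72, 2.72], [-1.05, 1.87], [-1.09, 1.28], [-1.99, 2.15], [-1.42, 1.44], [-3.14, 3.14]. Speed limits (rad/s): [2.79, 2.79, 3.14, 3.14, 3.14, 3.14].

INTERFACE

Orientations are given as a unit quaternion [x, y, z, w].
In Python, from workcell import bot, camera, get_calibration gives the robot as it stands.
- The arm moves only by the tool apply_moves, never from a script. Its argument "steps" is a list of rows, each a list of 3 entries, a list of its own where there are three numbers: the shift along the tool's x, y, z as a fraction of full scale, then the turn, a rotation vector about the tool's x, y, z as a fraction of full scale, then the opening, from 0 (shut) to 1 (fully open). A call has exactly 8 rows; each row shifts and turns the commanded pose from where the row before left it, along the tool's axes as they then stand; what a row does not reach is not made up. Full scale, the value 1, is 20 cm for a shift and pi rad for a turn. A row lasts 1/12 s, in which the tool goes at most 41.7 mm and 7.16 degrees, less where a joint would pass 70% of its speed; a pose out of reach is approached as far as the arm can. A call with a number of a shift or a turn outside -1 to 1 is refused whole. A call with a gripper value outside its range is refused whole. The fingers move at their own pace and stop on an object; the grip force is fixed at half the most. Time passes only in rows, so rows that do not move let the fingers close, or fill a call up. It gives the time, the measured TCP pose, the force, the opening and the grip force at its end, in the units of the state.
- bot.get_obs(): the state, without advancing time (a new reading comes with each control period).
- camera(name): name is "side" or "top" or "wrist"; returns (picture, depth): 400x640x3 uint8, red, green, blue; 400x640 float32, m along the optical axis (not along the pixel's ray), 0 where there is no reading.
- get_calibration(name): a dict with "fov_y" (degrees; the focal length in pixels is half the picture's height over the tangent of half this angle, whatever the lens; pixels are square), "cx", "cy" (the principal point, pixels), "rvec" (rotation vector, rad) and "tvec" (3), from world to camera coordinates, as OpenCV has them. Camera axes: x right, y down, z forward; pixel columns grow to the right and rows downward; lengths in m; the calibration is good to about 2 mm. A picture is of the moment at which its call begins: read the wrist's pose just before it. get_calibration takes no time and is no camera call; for the wrist camera it gives the pose at the moment of the call.
- bot.job_done(): hands the job in; it is judged then, once.
The state is a dict: "clock": time; "joint_pos": joint angles; "joint_vel": joint speeds; "tau": joint torques, N m; "eef_pos": TCP position; "tool_rot": TCP orientation; "ft_force": force on the tool from outside, world axes, zero at the start; "ft_torque": the same for the moment, N m; "grip_width": finger opening in m; "grasp_force": force on a finger pad.
Only numpy, scipy, OpenCV 4.12 (cv2) and the standard library are available. Lean on these libraries where they do the work, as an engineer would, in place of code of your own. Each camera call takes 0.05 s, during which the arm holds its last target. There are 200 camera calls.

TASK

Push the wooden cover of the long valve box sideways along its rails, all the way to the other end of the box, without lifting it; then push the handle that carries the round button clockwise until it stands fully shut, square across its pipe. Work gently with the fingertips, lift nothing, leave the plain handle as it is and do not disturb the other things.

Things in the scene. Friction and masses are not known exactly. Their poses are not given: they have to be found in the camera images.
- box: fixed plywood board 264 x 500 x 12 mm carrying a long box, 164 (x) x 440 (y) mm. Origin: centre of the board's underside, on the table; x points away from the robot, y to its left, z up; turned up to 0.3 rad. Half at -y: valve bay, inside x -70..70, y -212..-3 mm, rims at z 78. Half at +y: grey fixed panel, z 76. Rails (top z 87) along both long sides, stops (z 90) at both ends. All z in mm above the table.
- antenna_top (a point): top of a fixed black antenna, 144 mm above the table, 10 mm thick, on the board's far left corner (box frame x 105, y 215 mm). Keep clear of it.
- cover: loose plywood cover, 150 (x) x 206 (y) x 8 mm, about 0.25 kg, lying on the rims (z 78 mm) between rails and end stops, 2 mm play each side. Origin: centre of its underside; axes as the box's. Starts over the valve bay, origin at y -108 to -96 mm in the box frame; slides with 1 to 3 N; meets the other end stop at y = +109 mm, over the grey panel; counts as all the way beyond +85 mm.
- cover_rib (a point): top centre of the wooden rib on the cover, to push against: 90 mm long (x), 14 mm thick (y), 22 mm tall, standing on the middle of the cover; its top is 30 mm above the cover's origin, its foot at z 86 mm.
- valve_marked: the marked valve as a whole (copper pipe, brass body, steel handle), fixed in the box. Origin: on the handle's turning axis at table height; axes as the box's.
- marked_hub (a point): vertical turning axis of the marked valve's handle, at the handle's mid-height, z 53 mm. In the box frame x = 12 mm and y = -155 or -66 mm (it varies which). Its copper pipe runs along the box's x under the handle (pipe top z 38 mm, brass valve body z 43 mm).
- marked_tip (a point): point on the marked handle at mid-height, 39 mm from its axis. The handle is a steel bar 12 mm wide, z 46 to 60 mm, its end 50 mm from the axis. Centred over this point sits the mark: a round steel button 24 mm across, top z 69 mm. Hidden under the cover at the start.
- marked_lever (a joint): angle of the marked handle, rad. 0: open, pointing to the box's -x, to the robot, along its pipe. Grows as it turns clockwise seen from above (its end moves to +y). 1.571: fully shut against its stop, pointing to +y. Starts at 0 to 0.35; needs 3 to 4 N at the button; stays where it is left.
- plain_hub (a point): the turning axis of the plain handle, the same valve without a button, in the other of the two places. To be left alone.
- plain_tip (a point): point on the plain handle at mid-height, 39 mm from its axis.
- plain_lever (a joint): angle of the plain handle, as for the marked one; starts at 0 to 0.3.
- coupling: a brass pipe coupling, 30 mm across and 30 mm tall, standing on the board in front of the box; a bystander. Origin: centre of its underside
- cap: a white plastic pipe cap, 28 mm across, 22 mm tall, standing on the board behind the box; a bystander. Origin: centre of its underside
- screwdriver: a screwdriver lying on the table to the right; a bystander
- spool: a grey spool, 60 mm across, 40 mm tall, on the table to the right; a bystander. Origin: centre of its underside
- tray: a black divided parts tray, 100 x 140 x 35 mm, on the table to the left; a bystander. Origin: centre of its underside
- meter: a hand multimeter, 140 x 75 x 42 mm, lying on the table to the left; a bystander. Origin: centre of its underside
- jar: a clear jar, 56 mm across, 70 mm tall, on the table to the right; a bystander. Origin: centre of its underside

How it is judged:
On the way, in this order (a step that is already met when the one before it is completed fails the run):
1. the cover is slid over to the other end of the box, the marked handle not yet shut (y of cover in the frame of box above 0.085 m and z of cover in the frame of box between 0.072 and 0.084 m and angle between cover's own z axis and vertical below 0.06 rad and value of joint marked_lever below 1 rad), for 0.2 s.
2. the marked handle is pushed shut (value of joint marked_lever above 1.45 rad), for 0.2 s.
At the end, for the whole second after the job is handed in: The cover lies flat on its rims at the other end of the box (its origin beyond y = +85 mm in the box's frame), the marked handle stands within 7 degrees of its shut stop, the plain handle's tip is within 12 mm and every bystander within 40 mm of where it was (y of cover in the frame of box above 0.085 m and z of cover in the frame of box between 0.072 and 0.084 m and angle between cover's own z axis and vertical below 0.06 rad and value of joint marked_lever above 1.45 rad and distance of plain_tip from where it was at the start of the episode below 0.012 m and linear speed of cover below 0.02 m/s and distance of each of coupling, cap, screwdriver, spool, tray, meter, jar from where it was at the start of the episode below 0.04 m); the robot touches nothing.
It fails at once if the cover is lifted or tipped off its rims (z of cover in the frame of box above 0.09 m or z of cover in the frame of box below 0.066 m or angle between cover's own z axis and vertical above 0.12 rad).
It fails at once if the cover is pressed or squeezed roughly (over 40 N) (contact force between the fingers and cover above 40 N).
It fails at once if the plain handle is turned (distance of plain_tip from where it was at the start of the episode above 0.015 m).
It fails at once if a bystander is pushed about or lifted (distance of any of coupling, cap, screwdriver, spool, tray, meter, jar from where it was at the start of the episode above 0.05 m).
It fails at once if the marked valve is pushed roughly (over 60 N) (contact force between the fingers and valve_marked above 60 N).
It also fails if it takes over 45 s, if anything falls off the work surface, if the arm or the gripper's body presses on something with over 40 N, if the wrist force passes 120 N, or if a joint passes its speed limit or range.

## Working session

There is one attempt and no reset: what is moved stays moved. The work goes in short steps, Python scripts to look and compute and a tool call to move; the robot and the scene stay as the last step left them, time stands still between calls to the robot, and variables do not carry over. Pictures are saved under pics/ and viewed, at most 10 in all, crops included, and the job is handed in when it is done.

Besides the shell and the picture viewer there is one more tool, called after ">>>" in YAML: its name, and indented under it one key for each argument. apply_moves: Moves the arm, as the interface text tells. Its arguments: {"type":"object","properties":{"steps":{"type":"array"}},"required":["steps"]}

```bash
mkdir -p pics; ls
cat > h.py <<'E'
import numpy as np, cv2
from workcell import bot, camera, get_calibration
def cam(n):
    c=get_calibration(n); im,d=camera(n)
    return im,d,c
def world(d,c):
    h,w=d.shape; f=h/2/np.tan(np.radians(c["fov_y"])/2)
    u,v=np.meshgrid(np.arange(w),np.arange(h))
    P=np.stack([(u-c["cx"])/f*d,(v-c["cy"])/f*d,d],-1)
    R=cv2.Rodrigues(np.array(c["rvec"],float))[0]
    return (P-np.array(c["tvec"]).ravel())@R
E
python3 - <<'E'
from h import *
im,d,c=cam("top"); np.savez("top.npz",im=im,P=world(d,c),d=d)
cv2.imwrite("pics/top.png",im[...,::-1]); print(c)
o=bot.get_obs(); print(o)
E
```

```text
pics
{'fov_y': 55.129493605432835, 'cx': 312.10557058456396, 'cy': 204.0967584227509, 'rvec': array([ 2.19473206, -2.17508302,  0.08814773]), 'tvec': array([-0.0217727 ,  0.54234807,  1.27140447])}
{'clock': 0.05, 'joint_pos': array([-1.10899386e+00,  2.41386352e-01,  3.72836473e-03,  1.33523199e+00,
       -2.10341568e-06,  1.57079938e+00]), 'joint_vel': array([ 0.00234961,  0.00037046,  0.00095973, -0.00039023,  0.00083986,
       -0.00095732]), 'tau': array([ 7.24814054e-04, -3.73491955e+01,  2.53292656e+01,  1.09976908e-02,
       -3.65562002e-06,  3.84801439e-06]), 'eef_pos': array([ 0.22251003, -0.44708182,  0.24742782]), 'tool_rot': array([ 9.73460354e-01,  2.28853323e-01, -2.40596289e-04, -1.01880123e-03]), 'ft_force': array([-0.11318921, -0.13112407,  1.16143505]), 'ft_torque': array([ 0.01015321, -0.00299125,  0.02049207]), 'grasp_force': 0.0, 'grip_width': 0.08529189602844446}
```

View pics/top.png

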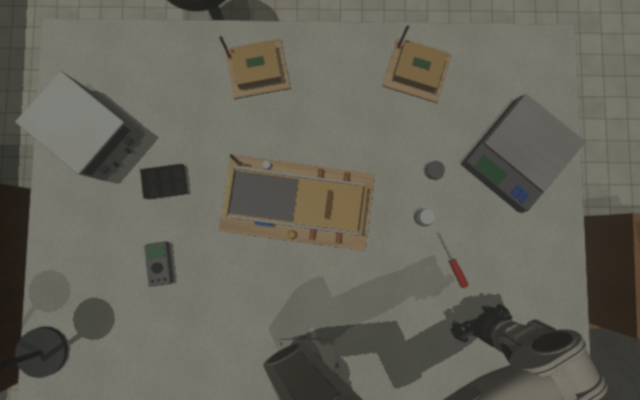

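The top view shows the box near (297,203). The cover with its rib at (328,204) is on the right half, the antenna at (237,158) and the coupling at (292,235). I'll fit the poses from depth.

Run:
```python
from h import *
t=np.load("top.npz"); P=t["P"]; im=t["im"]
sub=P[140:265,205:390].copy(); z=sub[...,2]
def rect(m):
    p=sub[...,:2][m]; r=cv2.minAreaRect(p.astype(np.float32)); return r,len(p)
m=((z>0.06)&(z<0.11)).astype(np.uint8)
n,l,s,ce=cv2.connectedComponentsWithStats(m); k=1+np.argmax(s[1:,4]); 
print("box",rect(l==k))
mb=(z>0.006); print("board",rect(cv2.morphologyEx(mb.astype(np.uint8),cv2.MORPH_OPEN,np.ones((3,3)))>0))
hsv=cv2.cvtColor(im,cv2.COLOR_RGB2HSV)[140:265,205:390]
wood=(hsv[...,1]>80)&(l==k)&(z<.092)&(z>.078)
n2,l2,s2,_=cv2.connectedComponentsWithStats(cv2.morphologyEx(wood.astype(np.uint8),cv2.MORPH_OPEN,np.ones((5,5)))); k2=1+np.argmax(s2[1:,4])
print("cover",rect(l2==k2), np.median(z[l2==k2]))
rb=(l==k)&(z>.1); rb[:, :100]=0; print("rib",rect(rb),np.median(sub[rb],0))
for q in [(158,237),(203,265),(204,328)]: print(q,P[q])
cv2.imwrite("pics/c.png",cv2.resize(im[140:265,205:390,::-1],None,fx=4,fy=4,interpolation=3))
print(get_calibration("wrist"))
```

```text
box (((0.5477874875068665, 0.03450764715671539), (0.4411238133907318, 0.1672554463148117), 82.80570220947266), 6989)
board (((0.5490272641181946, 0.03427508473396301), (0.5009130239486694, 0.264258474111557), 82.8164291381836), 11281)
cover (((0.5376507639884949, -0.06908825784921646), (0.20545350015163422, 0.148455411195755), 82.60221862792969), 2670) 0.08550242908560488
rib (((0.5364426970481873, -0.0687464103102684), (0.013964139856398106, 0.08987462520599365), 82.50391387939453), 111) [ 0.53675471 -0.06956307  0.10674989]
(158, 237) [0.69962121 0.24209507 0.00911055]
(203, 265) [0.5406401  0.13561493 0.07370888]
(204, 328) [ 0.53646184 -0.06638234  0.11028796]
{'fov_y': 67.61625652676298, 'cx': 320.62005133166105, 'cy': 202.90035233644076, 'rvec': array([-2.46327286,  1.52725921,  0.21567841]), 'tvec': array([-0.49890245, -0.03469201,  0.37812198])}
```

View pics/c.png

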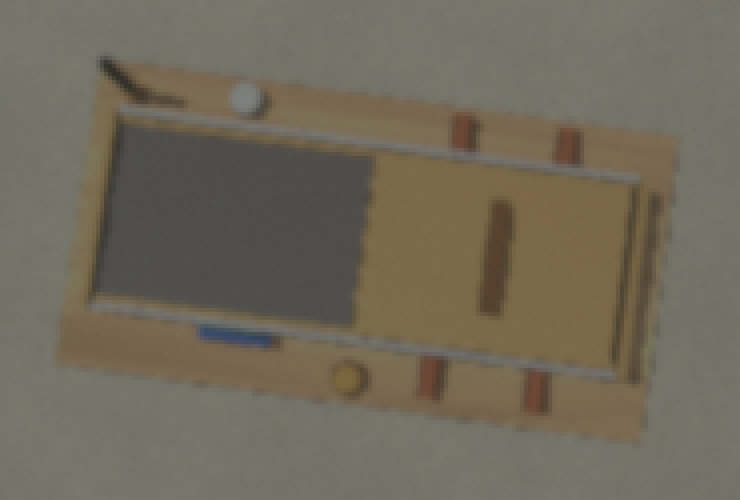

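Box origin is about (0.5485, 0.0343) with yaw -0.126 rad, and the cover is at box y of about -0.104. First I'll turn the tool so that tool x = box +y and tool y = box +x, and shut the fingers.

>>> apply_moves:
  steps:
    - [[0, 0, 0], [0, 0, -0.0391], 0]
    - [[0, 0, 0], [0, 0, -0.0391], 0]
    - [[0, 0, 0], [0, 0, -0.0391], 0]
    - [[0, 0, 0], [0, 0, -0.0391], 0]
    - [[0, 0, 0], [0, 0, -0.0391], 0]
    - [[0, 0, 0], [0, 0, -0.0391], 0]
    - [[0, 0, 0], [0, 0, -0.0391], 0]
    - [[0, 0, 0], [0, 0, -0.0391], 0]

```text
clock: 0.72
eef_pos: [0.2226, -0.4472, 0.2476]
tool_rot: [0.748, 0.663, 0.0, -0.001]
ft_force: [0.4, -0.0, 1.1]
grip_width: -0.0003
grasp_force: 0.0
```

>>> apply_moves:
  steps:
    - [[0.12, 0.08, 0], [0, 0, 0], 0]
    - [[0.14, 0.1, 0], [0, 0, 0], 0]
    - [[0.14, 0.1, 0], [0, 0, 0], 0]
    - [[0.14, 0.1, 0], [0, 0, 0], 0]
    - [[0.14, 0.1, 0], [0, 0, 0], 0]
    - [[0.14, 0.1, 0], [0, 0, 0], 0]
    - [[0.14, 0.1, 0], [0, 0, 0], 0]
    - [[0.14, 0.1, 0], [0, 0, 0], 0]

```text
clock: 1.38
eef_pos: [0.4058, -0.2474, 0.2478]
tool_rot: [0.75, 0.661, -0.0, -0.001]
ft_force: [0.2, -1.3, -0.5]
grip_width: -0.0
grasp_force: 0.0
```

```bash
cat >> h.py <<'E'
from scipy.spatial.transform import Rotation as Ro
O=np.array([.5485,.0343,0]); YAW=-.1257
B=Ro.from_euler('z',YAW).as_matrix()
def st():
    o=bot.get_obs(); R=Ro.from_quat(o["tool_rot"]).as_matrix()
    print("t",round(o["clock"],2),"box pos mm",np.round(1e3*(o["eef_pos"]-O)@B,1),"F box",np.round(o["ft_force"]@B,1),"tool axes in box",np.round(R.T@B,3).tolist(),"w",o["grip_width"],"q",np.round(o["joint_pos"],2))
E
python3 -c "
from h import *
st()"
```

```text
t 1.38 box pos mm [-106.3 -297.4  247.8] F box [ 0.4 -1.3 -0.5] tool axes in box [[0.001, 1.0, 0.0], [1.0, -0.001, -0.001], [-0.001, 0.0, -1.0]] w -1.6336443627927017e-05 q [-0.55  0.19 -0.06  1.32 -0.    1.15]
```

>>> apply_moves:
  steps:
    - [[0.1, 0.0675, 0], [0, 0, 0], 0]
    - [[0.1, 0.0675, 0], [0, 0, 0], 0]
    - [[0.1, 0.0675, 0], [0, 0, 0], 0]
    - [[0.1, 0.0675, 0], [0, 0, 0], 0]
    - [[0.1, 0.0675, 0], [0, 0, 0], 0]
    - [[0.1, 0.0675, 0], [0, 0, 0], 0]
    - [[0.1, 0.0675, 0], [0, 0, 0], 0]
    - [[0.1, 0.0675, 0], [0, 0, 0], 0]

```text
clock: 2.05
eef_pos: [0.5328, -0.1028, 0.2476]
tool_rot: [0.75, 0.661, -0.0, -0.001]
ft_force: [-0.5, 0.1, -0.1]
grip_width: -0.0003
grasp_force: 0.0
```

>>> apply_moves:
  steps:
    - [[0, 0, 0.07], [0, 0, 0], 0]
    - [[0, 0, 0.07], [0, 0, 0], 0]
    - [[0, 0, 0.07], [0, 0, 0], 0]
    - [[0, 0, 0.07], [0, 0, 0], 0]
    - [[0, 0, 0.07], [0, 0, 0], 0]
    - [[0, 0, 0.07], [0, 0, 0], 0]
    - [[0, 0, 0], [0, 0, 0], 0]
    - [[0, 0, 0], [0, 0, 0], 0]

```text
clock: 2.72
eef_pos: [0.5315, -0.1037, 0.1632]
tool_rot: [0.75, 0.661, -0.001, -0.001]
ft_force: [0.3, 0.1, -0.4]
grip_width: -0.0001
grasp_force: 0.0
```

Run:
```python
from h import *
st()
im,d,c=cam("wrist"); P=(world(d,c)-O)@B*1e3
cv2.imwrite("pics/w1.png",im[...,::-1])
ok=(d>0)&(P[...,2]>100)&(P[...,2]<114)&(abs(P[...,0])<80)&(P[...,1]>-120)&(P[...,1]<-60)
p=P[ok]; print(ok.sum(), np.percentile(p,[1,50,99],axis=0).round(1) if ok.sum() else "")
```

```text
t 2.72 box pos mm [   0.4 -139.1  163.2] F box [ 0.3  0.2 -0.4] tool axes in box [[0.001, 1.0, 0.0], [1.0, -0.001, -0.003], [-0.003, 0.0, -1.0]] w -0.00012813714199004563 q [-0.19  0.37 -0.03  1.16  0.    1.5 ]
3431 [[ -40.9 -108.4  100.4]
 [   2.4 -101.1  107.1]
 [  46.2  -94.7  108.7]]
```

View pics/w1.png

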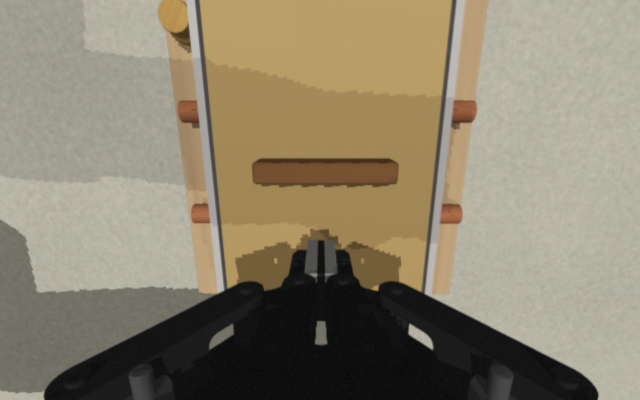

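The wrist view shows the rib at (325,172), square to the tool and ahead of the closed fingertips at (321,245). Now I'll lower the arm.

>>> apply_moves:
  steps:
    - [[0, 0, 0.04], [0, 0, 0], 0]
    - [[0, 0, 0.04], [0, 0, 0], 0]
    - [[0, 0, 0.04], [0, 0, 0], 0]
    - [[0, 0, 0.04], [0, 0, 0], 0]
    - [[0, 0, 0.04], [0, 0, 0], 0]
    - [[0, 0, 0.03], [0, 0, 0], 0]
    - [[0, 0, 0.02], [0, 0, 0], 0]
    - [[0, 0, 0], [0, 0, 0], 0]

```text
clock: 3.43
eef_pos: [0.5318, -0.1038, 0.113]
tool_rot: [0.75, 0.661, -0.001, -0.001]
ft_force: [-0.2, -0.0, -0.3]
grip_width: -0.0002
grasp_force: 0.0
```

>>> apply_moves:
  steps:
    - [[0.015, 0, 0], [0, 0, 0], 0]
    - [[0.015, 0, 0], [0, 0, 0], 0]
    - [[0.015, 0, 0], [0, 0, 0], 0]
    - [[0.015, 0, 0], [0, 0, 0], 0]
    - [[0.015, 0, 0], [0, 0, 0], 0]
    - [[0.015, 0, 0], [0, 0, 0], 0]
    - [[0.015, 0, 0], [0, 0, 0], 0]
    - [[0.015, 0, 0], [0, 0, 0], 0]

```text
clock: 4.1
eef_pos: [0.5357, -0.0804, 0.1146]
tool_rot: [0.75, 0.661, -0.0, 0.001]
ft_force: [-0.1, -2.9, 1.5]
grip_width: 0.0001
grasp_force: 1.2
```

Run:
```python
from h import *
st()
im,d,c=cam("side")
cv2.imwrite("pics/s1.png",im[...,::-1])
```

```text
t 4.1 box pos mm [   1.7 -115.4  114.6] F box [ 0.3 -2.9  1.5] tool axes in box [[0.001, 1.0, -0.001], [1.0, -0.001, 0.001], [0.001, -0.001, -1.0]] w 0.00010337621542611195 q [-0.15  0.42 -0.11  1.04 -0.    1.55]
```

View pics/s1.png

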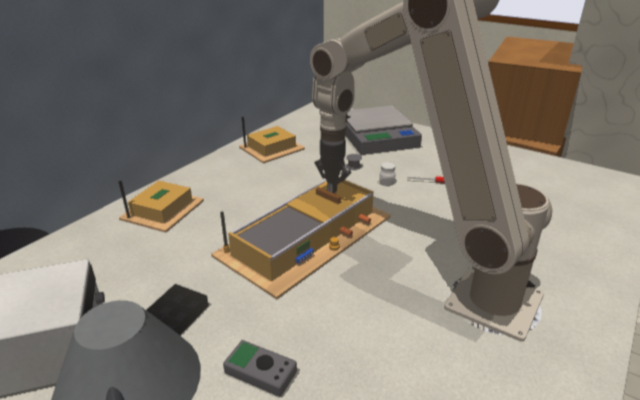

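The side view shows the fingertips against the rib at (328,195), with a 2.9 N contact force. Now I'll slide the cover.

>>> apply_moves:
  steps:
    - [[0.03, 0, 0], [0, 0, 0], 0]
    - [[0.04, 0, 0], [0, 0, 0], 0]
    - [[0.04, 0, 0], [0, 0, 0], 0]
    - [[0.04, 0, 0], [0, 0, 0], 0]
    - [[0.04, 0, 0], [0, 0, 0], 0]
    - [[0.04, 0, 0], [0, 0, 0], 0]
    - [[0.04, 0, 0], [0, 0, 0], 0]
    - [[0.04, 0, 0], [0, 0, 0], 0]

```text
clock: 4.82
eef_pos: [0.5436, -0.0179, 0.1145]
tool_rot: [0.75, 0.661, -0.0, 0.0]
ft_force: [-0.6, -4.8, 2.9]
grip_width: 0.0003
grasp_force: 2.0
```

```bash
python3 -c "
from h import *
st()"
```

```text
t 4.82 box pos mm [  1.7 -52.4 114.5] F box [-0.  -4.8  2.9] tool axes in box [[0.0, 1.0, -0.0], [1.0, -0.0, 0.0], [0.0, -0.0, -1.0]] w 0.00030369119527438426 q [-0.03  0.42 -0.1   1.05 -0.    1.66]
```

>>> apply_moves:
  steps:
    - [[0.04, 0, 0], [0, 0, 0], 0]
    - [[0.04, 0, 0], [0, 0, 0], 0]
    - [[0.04, 0, 0], [0, 0, 0], 0]
    - [[0.04, 0, 0], [0, 0, 0], 0]
    - [[0.04, 0, 0], [0, 0, 0], 0]
    - [[0.04, 0, 0], [0, 0, 0], 0]
    - [[0.04, 0, 0], [0, 0, 0], 0]
    - [[0.04, 0, 0], [0, 0, 0], 0]

```text
clock: 5.48
eef_pos: [0.5514, 0.0456, 0.1143]
tool_rot: [0.75, 0.661, -0.0, -0.0]
ft_force: [-1.0, -4.0, 3.5]
grip_width: -0.0003
grasp_force: 2.1
```

>>> apply_moves:
  steps:
    - [[0.04, 0, 0], [0, 0, 0], 0]
    - [[0.04, 0, 0], [0, 0, 0], 0]
    - [[0.04, 0, 0], [0, 0, 0], 0]
    - [[0.04, 0, 0], [0, 0, 0], 0]
    - [[0.04, 0, 0], [0, 0, 0], 0]
    - [[0.04, 0, 0], [0, 0, 0], 0]
    - [[0.04, 0, 0], [0, 0, 0], 0]
    - [[0.02, 0, 0], [0, 0, 0], 0]

```text
clock: 6.15
eef_pos: [0.559, 0.1058, 0.1142]
tool_rot: [0.75, 0.661, 0.0, -0.0]
ft_force: [0.7, -3.2, 2.4]
grip_width: 0.0002
grasp_force: 2.0
```

>>> apply_moves:
  steps:
    - [[0.01, 0, 0], [0, 0, 0], 0]
    - [[0.01, 0, 0], [0, 0, 0], 0]
    - [[0.01, 0, 0], [0, 0, 0], 0]
    - [[0.01, 0, 0], [0, 0, 0], 0]
    - [[0.01, 0, 0], [0, 0, 0], 0]
    - [[0.01, 0, 0], [0, 0, 0], 0]
    - [[0, 0, 0], [0, 0, 0], 0]
    - [[0, 0, 0], [0, 0, 0], 0]

```text
clock: 6.82
eef_pos: [0.5605, 0.1168, 0.1141]
tool_rot: [0.75, 0.661, 0.0, -0.0]
ft_force: [-0.3, -0.7, 1.1]
grip_width: 0.0003
grasp_force: 0.7
```

Run:
```python
from h import *
st()
im,d,c=cam("wrist"); P=(world(d,c)-O)@B*1e3
ok=(d>0)&(P[...,2]>100)&(P[...,2]<114)&(abs(P[...,0])<50)&(P[...,1]>80)&(P[...,1]<130)
p=P[ok]; print(ok.sum(), np.percentile(p,[1,50,99],axis=0).round(1) if ok.sum() else "")
```

```text
t 6.82 box pos mm [  1.5  83.4 114.1] F box [-0.2 -0.8  1.1] tool axes in box [[0.0, 1.0, 0.001], [1.0, -0.0, -0.0], [-0.0, 0.001, -1.0]] w 0.000300185256671905 q [ 0.2   0.47 -0.02  1.08  0.    1.9 ]
6232 [[-40.9  90.4 100.6]
 [  2.2 102.7 107.1]
 [ 45.7 108.9 112.9]]
```

>>> apply_moves:
  steps:
    - [[0.01, 0, 0], [0, 0, 0], 0]
    - [[0.01, 0, 0], [0, 0, 0], 0]
    - [[0.005, 0, 0], [0, 0, 0], 0]
    - [[0, 0, 0], [0, 0, 0], 0]
    - [[-0.05, 0, 0], [0, 0, 0], 0]
    - [[-0.1, 0, 0], [0, 0, 0], 0]
    - [[-0.1, 0, -0.1], [0, 0, 0], 0]
    - [[-0.1, 0, -0.15], [0, 0, 0], 0]

```text
clock: 7.53
eef_pos: [0.5495, 0.0511, 0.1613]
tool_rot: [0.75, 0.661, -0.003, -0.003]
ft_force: [1.3, 0.3, 0.2]
grip_width: -0.0002
grasp_force: 0.0
```

>>> apply_moves:
  steps:
    - [[-0.14, 0, -0.12], [0, 0, 0], 0]
    - [[-0.14, 0, -0.12], [0, 0, 0], 0]
    - [[-0.15, 0, -0.12], [0, 0, 0], 0]
    - [[-0.18, 0, 0], [0, 0, 0], 0]
    - [[-0.18, 0, 0], [0, 0, 0], 0]
    - [[-0.1, 0, 0], [0, 0, 0], 0]
    - [[-0.05, 0, 0], [0, 0, 0], 0]
    - [[0, 0, 0], [0, 0, 0], 0]

```text
clock: 8.2
eef_pos: [0.5282, -0.1366, 0.2362]
tool_rot: [0.751, 0.66, 0.0, -0.0]
ft_force: [0.8, 0.3, 0.7]
grip_width: 0.0002
grasp_force: 0.0
```

Run:
```python
from h import *
st()
im,d,c=cam("wrist"); P=(world(d,c)-O)@B*1e3
np.savez("w2.npz",im=im,P=P,d=d)
cv2.imwrite("pics/w2.png",im[...,::-1])
ok=(d>0)&(P[...,2]>100)&(P[...,2]<114)&(abs(P[...,0])<50)&(P[...,1]>80)&(P[...,1]<130)
p=P[ok]; print(ok.sum(), np.percentile(p,[1,50,99],axis=0).round(1) if ok.sum() else "")
z=P[...,2]; inb=(abs(P[...,0])<66)&(P[...,1]>-208)&(P[...,1]<-8)
for lo,hi in((64.5,74),(55,63.5)):
    m=((d>0)&(z>lo)&(z<hi)&inb).astype(np.uint8)
    n,l,s,ce=cv2.connectedComponentsWithStats(m)
    for k in range(1,n):
        if s[k,4]>60: print(lo,s[k,4],ce[k].round(),P[l==k].mean(0).round(1),cv2.minAreaRect(P[...,:2][l==k].astype(np.float32)))
```

```text
t 8.2 box pos mm [   1.2 -172.1  236.2] F box [0.7 0.4 0.7] tool axes in box [[0.004, 1.0, 0.0], [1.0, -0.004, 0.0], [0.0, 0.0, -1.0]] w 0.0001681449572081071 q [-0.25  0.34  0.1   1.34  0.    1.45]
0 
64.5 445 [295. 170.] [ -24.3 -151.8   68.1] ((-24.179733276367188, -152.0200653076172), (22.528257369995117, 23.01951026916504), 44.215057373046875)
55 817 [311.  73.] [ -7.1 -62.2  59.2] ((-6.868598937988281, -61.971065521240234), (12.056013107299805, 55.2473030090332), 84.74208068847656)
55 402 [322. 168.] [   3.2 -152.    59.4] ((0.26602745056152344, -152.1863250732422), (15.304044723510742, 40.9924430847168), 82.05504608154297)
```

View pics/w2.png

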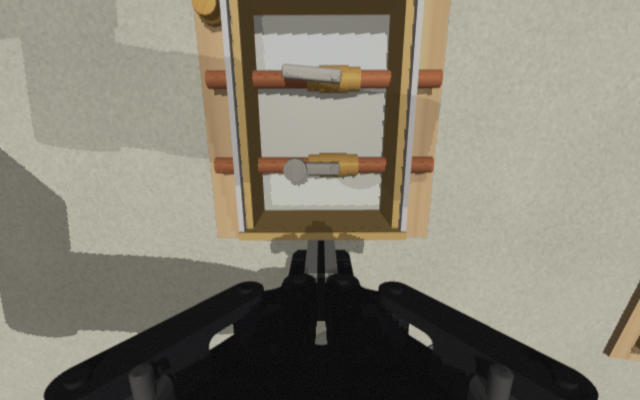

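The wrist view shows the bay open. The marked handle has its button at (295,170), box (-24,-152), and the plain handle is at (312,73). Next I'll check the fingertip extent, the cover position and the gripper profile.

Run:
```python
from h import *
t=np.load("w2.npz"); P=t["P"]-[1.2,-172.1,236.2]
for r in (240,244,250,260,270,280):
    print(r,[ (c,P[r,c].round(0).tolist()) for c in (292,300,308,314,321,328,335,343,350)])
im,d,c=cam("top"); Q=(world(d,c)-O)@B*1e3
ok=(Q[...,2]>98)&(Q[...,2]<114)&(abs(Q[...,0])<55)&(Q[...,1]>60)&(Q[...,1]<150)
print("rib",np.percentile(Q[ok],[5,50,95],axis=0).round(1))
```

```text
240 [(292, [-28.0, -46.0, -148.0]), (300, [0.0, 70.0, 125.0]), (308, [-6.0, 11.0, -13.0]), (314, [-3.0, 11.0, -13.0]), (321, [0.0, 11.0, -13.0]), (328, [4.0, 11.0, -12.0]), (335, [19.0, -84.0, -236.0]), (343, [29.0, -84.0, -237.0]), (350, [38.0, -84.0, -237.0])]
244 [(292, [-38.0, -89.0, -236.0]), (300, [-27.0, -90.0, -238.0]), (308, [-6.0, 12.0, -7.0]), (314, [-3.0, 11.0, -8.0]), (321, [0.0, 11.0, -8.0]), (328, [4.0, 11.0, -8.0]), (335, [19.0, -90.0, -237.0]), (343, [29.0, -90.0, -237.0]), (350, [38.0, -90.0, -237.0])]
250 [(292, [-38.0, -98.0, -238.0]), (300, [-10.0, 7.0, -10.0]), (308, [-6.0, 11.0, -2.0]), (314, [-3.0, 11.0, -2.0]), (321, [0.0, 12.0, -0.0]), (328, [3.0, 11.0, -1.0]), (335, [7.0, 8.0, -9.0]), (343, [11.0, 7.0, -10.0]), (350, [38.0, -98.0, -236.0])]
260 [(292, [-13.0, 7.0, 0.0]), (300, [-9.0, 7.0, 1.0]), (308, [-5.0, 11.0, 9.0]), (314, [-3.0, 11.0, 9.0]), (321, [0.0, 12.0, 9.0]), (328, [3.0, 12.0, 9.0]), (335, [6.0, 11.0, 9.0]), (343, [10.0, 7.0, 0.0]), (350, [13.0, 7.0, 1.0])]
270 [(292, [-12.0, 7.0, 10.0]), (300, [-9.0, 7.0, 10.0]), (308, [-5.0, 11.0, 18.0]), (314, [-3.0, 12.0, 18.0]), (321, [0.0, 11.0, 18.0]), (328, [3.0, 11.0, 18.0]), (335, [6.0, 11.0, 17.0]), (343, [10.0, 7.0, 10.0]), (350, [13.0, 7.0, 9.0])]
280 [(292, [-10.0, 12.0, 27.0]), (300, [-7.0, 14.0, 30.0]), (308, [-5.0, 12.0, 27.0]), (314, [-2.0, 13.0, 27.0]), (321, [0.0, 8.0, 20.0]), (328, [3.0, 12.0, 27.0]), (335, [5.0, 12.0, 27.0]), (343, [8.0, 14.0, 29.0]), (350, [11.0, 12.0, 27.0])]
rib [[-39.2  97.5 102.6]
 [  0.7 103.6 107. ]
 [ 40.3 110.7 111.4]]
```

>>> apply_moves:
  steps:
    - [[-0.02, -0.033, 0], [0, 0, 0], 0]
    - [[-0.02, -0.033, 0.05], [0, 0, 0], 0]
    - [[-0.02, -0.033, 0.12], [0, 0, 0], 0]
    - [[-0.02, -0.033, 0.12], [0, 0, 0], 0]
    - [[0, 0, 0.12], [0, 0, 0], 0]
    - [[0, 0, 0.12], [0, 0, 0], 0]
    - [[0, 0, 0.1], [0, 0, 0], 0]
    - [[0, 0, 0.06], [0, 0, 0], 0]

```text
clock: 8.97
eef_pos: [0.4987, -0.1452, 0.0959]
tool_rot: [0.749, 0.662, -0.001, -0.002]
ft_force: [0.3, -0.9, -0.0]
grip_width: 0.0003
grasp_force: 0.0
```

>>> apply_moves:
  steps:
    - [[0, 0, 0.03], [0, 0, 0], 0]
    - [[0, 0, 0.03], [0, 0, 0], 0]
    - [[0, 0, 0.03], [0, 0, 0], 0]
    - [[0, 0, 0.03], [0, 0, 0], 0]
    - [[0, 0, 0.02], [0, 0, 0], 0]
    - [[0, 0, 0.01], [0, 0, 0], 0]
    - [[0, 0, 0], [0, 0, 0], 0]
    - [[0, 0, 0], [0, 0, 0], 0]

```text
clock: 9.63
eef_pos: [0.5006, -0.1473, 0.0685]
tool_rot: [0.75, 0.661, 0.0, 0.0]
ft_force: [-0.0, -0.3, 0.4]
grip_width: 0.0001
grasp_force: 0.0
```

```bash
python3 -c "
from h import *
st()"
```

```text
t 9.63 box pos mm [ -24.7 -186.2   68.5] F box [-0.  -0.3  0.4] tool axes in box [[0.001, 1.0, -0.0], [1.0, -0.001, 0.0], [0.0, -0.0, -1.0]] w 5.2275546855298346e-05 q [-0.29  0.43 -0.22  0.91  0.    1.41]
```

>>> apply_moves:
  steps:
    - [[0.015, 0, 0], [0, 0, 0], 0]
    - [[0.015, 0, 0], [0, 0, 0], 0]
    - [[0.015, 0, 0], [0, 0, 0], 0]
    - [[0.02, -0.007, 0], [0, 0, 0], 0]
    - [[0.02, -0.008, 0], [0, 0, 0], 0]
    - [[0.02, -0.009, 0], [0, 0, 0], 0]
    - [[0.02, -0.009, 0], [0, 0, 0], 0]
    - [[0.02, -0.009, 0], [0, 0, 0], 0]

```text
clock: 10.3
eef_pos: [0.4963, -0.1177, 0.0689]
tool_rot: [0.75, 0.661, -0.0, 0.001]
ft_force: [0.1, -2.5, 0.3]
grip_width: -0.0001
grasp_force: 1.5
```

```bash
python3 -c "
from h import *
st()"
```

```text
t 10.3 box pos mm [ -32.7 -157.4   68.9] F box [ 0.5 -2.5  0.3] tool axes in box [[0.001, 1.0, -0.002], [1.0, -0.001, 0.002], [0.002, -0.002, -1.0]] w -0.00010505679034272005 q [-0.23  0.41 -0.26  0.9  -0.    1.47]
```

>>> apply_moves:
  steps:
    - [[0.017, -0.003, 0], [0, 0, 0], 0]
    - [[0.017, -0.001, 0], [0, 0, 0], 0]
    - [[0.016, 0, 0], [0, 0, 0], 0]
    - [[0.015, 0.001, 0], [0, 0, 0], 0]
    - [[0.014, 0.003, 0], [0, 0, 0], 0]
    - [[0.014, 0.004, 0], [0, 0, 0], 0]
    - [[0.013, 0.006, 0], [0, 0, 0], 0]
    - [[0.012, 0.008, 0], [0, 0, 0], 0]

```text
clock: 10.97
eef_pos: [0.5015, -0.0939, 0.0679]
tool_rot: [0.75, 0.661, -0.001, -0.001]
ft_force: [-1.4, -3.4, 0.7]
grip_width: 0.0002
grasp_force: 1.4
```

```bash
python3 -c "
from h import *
st()"
```

```text
t 10.97 box pos mm [ -30.5 -133.1   67.9] F box [-0.9 -3.5  0.7] tool axes in box [[0.0, 1.0, 0.0], [1.0, -0.0, -0.002], [-0.002, 0.0, -1.0]] w 0.00020196586386505053 q [-0.19  0.41 -0.25  0.9   0.    1.51]
```

>>> apply_moves:
  steps:
    - [[0.013, 0.012, 0], [0, 0, 0], 0]
    - [[0.013, 0.013, 0], [0, 0, 0], 0]
    - [[0.013, 0.013, 0], [0, 0, 0], 0]
    - [[0.012, 0.012, 0], [0, 0, 0], 0]
    - [[0.01, 0.01, 0], [0, 0, 0], 0]
    - [[0.01, 0.01, 0], [0, 0, 0], 0]
    - [[0, 0, 0], [0, 0, 0], 0]
    - [[0, 0, 0], [0, 0, 0], 0]

```text
clock: 11.63
eef_pos: [0.5183, -0.0814, 0.0682]
tool_rot: [0.75, 0.661, 0.001, -0.0]
ft_force: [-0.9, 0.5, -0.4]
grip_width: 0.0
grasp_force: 0.6
```

Run:
```python
from h import *
st()
im,d,c=cam("wrist"); P=(world(d,c)-O)@B*1e3
z=P[...,2]
cv2.imwrite("pics/w3.png",im[...,::-1])
```

```text
t 11.63 box pos mm [ -15.5 -118.6   68.2] F box [-0.9  0.4 -0.4] tool axes in box [[-0.0, 1.0, 0.001], [1.0, 0.0, 0.0], [0.0, 0.001, -1.0]] w 1.098342461411143e-06 q [-0.16  0.44 -0.22  0.92  0.    1.54]
```

View pics/w3.png

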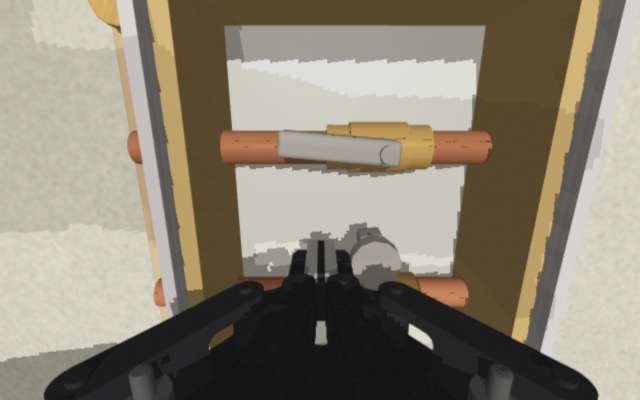

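The view shows the button at (375,250) beside the fingertips, so the handle is almost shut. I'll press it on gently in +x.

>>> apply_moves:
  steps:
    - [[0.005, 0.006, 0], [0, 0, 0], 0]
    - [[0.005, 0.006, 0], [0, 0, 0], 0]
    - [[0, 0.006, 0], [0, 0, 0], 0]
    - [[0, 0, 0], [0, 0, 0], 0]
    - [[0, 0, 0], [0, 0, 0], 0]
    - [[0, 0, 0], [0, 0, 0], 0]
    - [[0, 0, 0], [0, 0, 0], 0]
    - [[0, 0, 0], [0, 0, 0], 0]

```text
clock: 12.35
eef_pos: [0.5217, -0.0804, 0.0682]
tool_rot: [0.75, 0.661, 0.0, -0.0]
ft_force: [-2.4, 0.4, 0.0]
grip_width: 0.0003
grasp_force: 1.3
```

```bash
cat > a.py <<'E'
from h import *
st()
im,d,c=cam("wrist"); P=(world(d,c)-O)@B*1e3
z=P[...,2]; m=((d>0)&(z>65)&(z<74)&(P[...,1]>-135)&(P[...,1]<-90)&(P[...,0]>-5)&(P[...,0]<45)).astype(np.uint8)
print(m.sum(),P[m>0].mean(0),cv2.minEnclosingCircle(P[...,:2][m>0].astype(np.float32)))
E
python3 a.py
```

```text
t 12.35 box pos mm [ -12.2 -117.1   68.2] F box [-2.4  0.1  0. ] tool axes in box [[0.0, 1.0, 0.0], [1.0, -0.0, -0.0], [-0.0, 0.0, -1.0]] w 0.0003486044438177532 q [-0.15  0.44 -0.21  0.92  0.    1.54]
1902 [  12.00620078 -112.32967497   68.20286952] ((9.802491188049316, -113.3177719116211), 15.180107116699219)
```

>>> apply_moves:
  steps:
    - [[0, 0.005, 0], [0, 0, 0], 0]
    - [[0, 0.005, 0], [0, 0, 0], 0]
    - [[0, 0.005, 0], [0, 0, 0], 0]
    - [[0, 0, 0], [0, 0, 0], 0]
    - [[0, 0, 0], [0, 0, 0], 0]
    - [[0, 0, 0], [0, 0, 0], 0]
    - [[0, 0, 0], [0, 0, 0], 0]
    - [[0, 0, 0], [0, 0, 0], 0]

```text
clock: 13.07
eef_pos: [0.5234, -0.0802, 0.0682]
tool_rot: [0.75, 0.661, -0.001, -0.001]
ft_force: [-6.0, 2.1, 2.7]
grip_width: -0.0
grasp_force: 3.3
```

```bash
python3 a.py
```

```text
t 13.07 box pos mm [ -10.6 -116.8   68.2] F box [-6.2  1.4  2.7] tool axes in box [[0.0, 1.0, 0.001], [1.0, -0.0, -0.003], [-0.003, 0.001, -1.0]] w -5.760815113610519e-07 q [-0.15  0.45 -0.2   0.93  0.    1.54]
1873 [  13.26671644 -111.95392739   68.26162619] ((10.00475025177002, -112.31935119628906), 16.538089752197266)
```

>>> apply_moves:
  steps:
    - [[0, 0.005, 0], [0, 0, 0], 0]
    - [[0, 0.005, 0], [0, 0, 0], 0]
    - [[0, 0.005, 0], [0, 0, 0], 0]
    - [[0, 0, 0], [0, 0, 0], 0]
    - [[0, 0, 0], [0, 0, 0], 0]
    - [[0, 0, 0], [0, 0, 0], 0]
    - [[0, 0, 0], [0, 0, 0], 0]
    - [[0, 0, 0], [0, 0, 0], 0]

```text
clock: 13.78
eef_pos: [0.5237, -0.0802, 0.068]
tool_rot: [0.75, 0.661, -0.002, -0.003]
ft_force: [-13.0, 3.8, 8.5]
grip_width: -0.0001
grasp_force: 6.5
```

```bash
python3 a.py
```

```text
t 13.78 box pos mm [ -10.2 -116.7   68. ] F box [-13.4   2.1   8.5] tool axes in box [[0.0, 1.0, 0.001], [1.0, -0.0, -0.008], [-0.008, 0.001, -1.0]] w -9.789900674840523e-05 q [-0.15  0.45 -0.19  0.93  0.    1.54]
1868 [  13.36936443 -111.84792147   68.24589954] ((9.764985084533691, -113.13108825683594), 16.6053409576416)
```

It's at the stop: the force rose to 13 N with no further motion. Backing off in -x, then up and back to look.

>>> apply_moves:
  steps:
    - [[0, -0.02, 0], [0, 0, 0], 0]
    - [[-0.02, -0.04, 0], [0, 0, 0], 0]
    - [[-0.02, -0.02, 0], [0, 0, 0], 0]
    - [[0, 0, -0.05], [0, 0, 0], 0]
    - [[0, 0, -0.1], [0, 0, 0], 0]
    - [[0, 0, -0.15], [0, 0, 0], 0]
    - [[0, 0.03, -0.18], [0, 0, 0], 0]
    - [[0, 0.03, -0.18], [0, 0, 0], 0]

```text
clock: 14.5
eef_pos: [0.5228, -0.0892, 0.2025]
tool_rot: [0.751, 0.661, 0.0, 0.0]
ft_force: [1.2, -0.2, 0.1]
grip_width: -0.0001
grasp_force: 0.0
```

>>> apply_moves:
  steps:
    - [[-0.08, 0.03, -0.12], [0, 0, 0], 0]
    - [[-0.08, 0, -0.1], [0, 0, 0], 0]
    - [[-0.08, 0, 0], [0, 0, 0], 0]
    - [[-0.06, 0, 0], [0, 0, 0], 0]
    - [[0, 0, 0], [0, 0, 0], 0]
    - [[0, 0, 0], [0, 0, 0], 0]
    - [[0, 0, 0], [0, 0, 0], 0]
    - [[0, 0, 0], [0, 0, 0], 0]

```text
clock: 15.17
eef_pos: [0.5208, -0.1483, 0.2435]
tool_rot: [0.75, 0.661, -0.0, -0.001]
ft_force: [-0.3, 0.3, -0.4]
grip_width: 0.0003
grasp_force: 0.0
```

```bash
sed -i 's/^print(m.sum.*/&\ncv2.imwrite("pics\/w4.png",im[...,::-1])/' a.py
cat >> a.py <<'E'
im,d,c=cam("top"); Q=(world(d,c)-O)@B*1e3
ok=(Q[...,2]>98)&(Q[...,2]<114)&(abs(Q[...,0])<55)&(Q[...,1]>60)&(Q[...,1]<150)
print("rib",np.percentile(Q[ok],[5,50,95],axis=0).round(1))
E
python3 a.py
```

```text
t 15.17 box pos mm [  -4.6 -184.6  243.5] F box [-0.4  0.3 -0.4] tool axes in box [[-0.0, 1.0, 0.001], [1.0, 0.0, -0.002], [-0.002, 0.001, -1.0]] w 0.00028027457246813155 q [-0.28  0.33  0.11  1.36  0.    1.42]
482 [  14.56715252 -113.77953211   68.21174982] ((14.649909019470215, -113.79547882080078), 11.898446083068848)
rib [[-39.2  97.6 102. ]
 [  0.  103.6 107.3]
 [ 40.  110.7 111.5]]
```

View pics/w4.png

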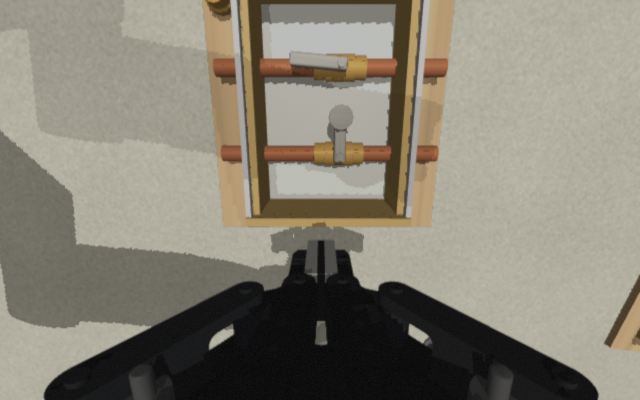

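The marked handle, with its button at (341,117), stands square across its pipe. The plain handle at (318,62) is unchanged and the cover is at about +104 mm. Handing in.

```bash
python3 -c "
from workcell import bot
print(bot.job_done())"
```

```text
the job is handed in; nothing more can be done
None
```

The job is handed in, with no verdict returned: the cover is at about y = +104 mm in the box frame, the marked handle is against its shut stop, and the plain handle looked unmoved. I did not re-measure the bystanders, but the arm kept clear of them.

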